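# Restock the bracket rack: oldest to the front, new one tipped up behind

## Task

Restock the bracket row at the dark steel fence, oldest first: slide the standing bracket along the fence to the end stop nearer the robot, then push the lying bracket, still flat and without lifting it off the bench, against the fence behind it and tip it up on that edge so that it stands against the fence with its tab over the top, at most about a finger's width from the first. Then put the loose flat bar on the bench against the feet of both brackets, along the fence and about centred on the joint between them, so that they cannot slide out. Keep the first bracket standing and leave everything else on the bench alone.

Things in the scene. Friction and masses are not known exactly. Their poses are not given: they have to be found in the camera images.
- rack: Fixed rack: dark steel fence 320 mm long (x), 20 thick, 30 high, with a 12 mm thick, 30 high end stop at the end nearer the robot. Origin: on the bench at the foot of the fence's working face, mid-length. x: along the fence, away from the robot; y: into the fence (it fills y 0 to 20 mm; brackets stand at y < 0, the robot's right). The stop's inner face is at x = -150 mm; it spans y -70 to 0.
- old_center (a point): Older bracket, standing at the fence: aluminium plate 110 mm wide (x, along fence), 12 thick (y), 100 tall (z, up); mid-top, a tab 50 wide, 8 thick reaches over the fence (overall depth 55). About 0.4 kg. It stands by itself and slides along it if pushed on its side edge just above the fence; pushed above 60 mm it may tip. Point: plate centre, 50 mm up.
- old_foot (a point): Middle of the underside (foot) of the older bracket's plate, on the bench. Same axes as old_center.
- new_tab (a point): Newer bracket, same shape, about 0.4 kg, lying: plate 110 (x) by 100 mm (y), 12 thick, flat on the bench; a tab 50 mm wide (x), 8 thick stands up at the middle of the edge away from the fence, outer face flush with it, top 55 mm above the bench. Point: middle of the tab above the plate, 33.5 mm up. y: from tab to the opposite (foot) edge, 96 mm on; z: up while it lies.
- new_foot (a point): Middle of the newer bracket's edge face opposite the tab, 6 mm up while it lies; same axes as new_tab. With this edge at the fence, pushing the tab's outer face near its top, rising with it, tips the bracket up about it (sliding down the tab jams); upright, the tab reaches over the fence and the bracket stays standing there.
- bar_center (a point): Keeper: a plain flat aluminium bar 180 mm long (x), 50 wide (y), 25 high, about 0.6 kg, lying on the bench at the right. Point: its centre, 12.5 mm up.
- thruster: Bystander: yellow thruster pod, 112 x 52 x 52 mm, lying behind the fence. Origin under its middle.
- driver: Bystander: screwdriver 170 mm long, lying on the left. Origin under its middle.
- dish: Bystander: round grey dish, 80 mm across, 30 mm high. Origin under its middle.
- phone: Bystander: black phone 145 x 72 x 9 mm, lying flat. Origin under its middle.
- fin: Bystander: flat black tail fin with a steel root, 165 x 100 mm, 16 mm high, lying. Origin under its middle.
- grease: Bystander: white jar, 56 mm across, 55 mm high. Origin under its middle.
- oring_tape: Bystander: black roll, 90 mm across, 25 mm high. Origin under its middle.
Mind the look-alikes: they are no part of the job. What is shaped like the part that bears bar_center but purple or yellow is not meant. Leave any blue look-alike of the part that bears new_tab alone.

How it is judged:
By the outcome, as a careful person would: the job done as asked, in the order asked, and still so for the second after the job is handed in, with the robot touching nothing.
It also fails if it takes over 72 s, if anything falls off the work surface, if the arm or the gripper's body presses on something with over 40 N, if the wrist force passes 120 N, or if a joint passes its speed limit or range.

## Robot

A 6-joint arm with a two-finger parallel gripper is mounted at the origin on the work surface. World frame = base frame: x ahead of the robot, y to its left, z up, the work surface at z = 0. Lengths are in m, angles in degrees, forces in N, time in s.
With the tool pointing down it reaches from about 0.4 to 0.825 m from the base axis. Payload 7 kg.
Tool frame: the origin (TCP) lies midway between the tips of the shut fingers; the grasp point (between the pads) lies 19 mm behind it; z points along the fingers, y is the line along which they close (so a half turn about z gives the same grasp; the last joint's range is limited). The gripper opens to 88 mm and grips with 3 to 60 N. Pads are 19 mm wide; open, the fingers measure 130 mm over their backs; the gripper's body (78 mm by 193 mm) begins 47 mm behind the grasp point.
Start: joints at [91.564, 20.546, 0.682, 0, -70.136, -16.507], TCP at [0.174, 0.652, 0.227] pointing down, gripper open.
Joint ranges: [-176.03, 176.03], [-82.01, 121.73], [-58.28, 71.71], [-173.87, 95.51], [-174.79, -0.11], [-173.66, 173.66]. Speed limits (degrees/s): [136.94, 136.94, 172.46, 180, 180, 180].

## Interface

Orientations are given as [roll, pitch, yaw] about the fixed x, y, z axes, in that order (R = Rz(yaw) Ry(pitch) Rx(roll)).
In Python, from plant import r, eyes, workorder gives the robot as it stands.
- The arm moves only by the tool step_arm, never from a script. Its argument "plan" is a list of rows, each a list of 5 numbers: the shift along the tool's x, y, z each as a share of 25 cm, from -1 to 1, then the turn about the tool's z as a share of 60 degrees, from -1 to 1, then the finger opening in mm, from 0 to 87.6. In form: [[x, y, z, turn, jaw], ...]. A call has 1 to 12 rows; each row is the pose to reach, as a shift and turn from the pose commanded when the call began, along the tool's axes at that moment; what a row does not reach only later rows make up. A row lasts 1/12 s, in which the tool goes at most 41.7 mm and 7.16 degrees, less where a joint would pass 70% of its speed; a pose out of reach is approached as far as the arm can. A call with a number of a shift or a turn outside -1 to 1 is refused whole. A call with a gripper value outside its range is refused whole. The fingers move at their own pace and stop on an object; "newtons" is the grip in N (left out, the last holds). Time passes only in rows, so rows that repeat a pose let the fingers close. It gives the time, the measured TCP pose, the force, the opening and the grip force at its end, in the units of the state.
- r.get_state(): the state, without advancing time (a new reading comes with each control period).
- eyes.capture(name): name is "side" or "top" or "wrist"; returns the picture (420x560x3 uint8, red, green, blue); there is no depth.
- eyes.camera_model(name): a dict with "fov_y" (degrees; the focal length in pixels is half the picture's height over the tangent of half this angle, whatever the lens; pixels are square), "cx", "cy" (the principal point, pixels), "k1" (the pictures are not rectified: a ray, as slopes to the right and down, at radius r is drawn at 1 + k1 r^2 times it, then the intrinsics apply), "world_to_cam" (4x4, takes a point from world to camera coordinates); the wrist camera has in their place "hand_eye" (4x4, takes a point from camera to tool coordinates, whose origin is the TCP and whose axes are the flange's). Camera axes: x right, y up, looking along -z (the intrinsics and any distortion apply to the point x, -y, -z); pixel columns grow to the right and rows downward; lengths in m; the calibration is good to about 2 mm. A picture is of the moment at which its call begins: read the wrist's pose just before it. camera_model takes no time and is no camera call.
- workorder.close_job(): hands the job in; it is judged then, once.
The state is a dict: "time_s": time; "joints": joint angles; "qd": joint speeds; "joint_torque": joint torques, N m; "tcp_pos": TCP position; "eef_rot": TCP orientation; "contact_force": force on the tool from outside, world axes, zero at the start; "moment": the same for the moment, N m; "gripper_width": finger opening in m; "gripper_force": force on a finger pad.
Only numpy, scipy, OpenCV 4.12 (cv2) and the standard library are available. Lean on these libraries where they do the work, as an engineer would, in place of code of your own. Each camera call takes 0.05 s, during which the arm holds its last target. There are 200 camera calls.

## Working session

There is one attempt and no reset: what is moved stays moved. The work goes in short steps, Python scripts to look and compute and a tool call to move; the robot and the scene stay as the last step left them, time stands still between calls to the robot, and variables do not carry over. Pictures are saved under pics/ and viewed, at most 10 in all, crops included, and the job is handed in when it is done.

Besides the shell and the picture viewer there is one more tool, called after "Emit:" as a command line: name --pt "numbers of a row" for each row, then --argument value for the rest. step_arm: Moves the arm, as the interface text tells. Its arguments: {"type":"object","properties":{"plan":{"type":"array"},"newtons":{"type":"number"}},"required":["plan"]}

```bash
ls; mkdir -p pics
python3 - <<'E'
from plant import r,eyes,workorder
import cv2,numpy as np
for n in("top","side"):
    im=eyes.capture(n); cv2.imwrite(f"pics/{n}0.png",im[:,:,::-1]); print(n,eyes.camera_model(n))
print(eyes.camera_model("wrist")); print(r.get_state())
E
```

```text
pics
top {'fov_y': 49.02843308180101, 'cx': 278.2451481034737, 'cy': 205.64063692681702, 'k1': -0.050037169917913966, 'world_to_cam': array([[ 0.00957128, -0.99994822,  0.00345576, -0.00439982],
       [ 0.98695922,  0.01000218,  0.16065946, -0.52497685],
       [-0.1606857 ,  0.00187297,  0.98700385, -1.19572279],
       [ 0.        ,  0.        ,  0.        ,  1.        ]])}
side {'fov_y': 44.752241936714235, 'cx': 282.42458604069907, 'cy': 207.58819204089838, 'k1': -0.1916990518150024, 'world_to_cam': array([[ 0.79770677, -0.60304091, -0.00235923, -0.38502531],
       [ 0.36274806,  0.47671307,  0.80072373, -0.23405018],
       [-0.48174449, -0.63959855,  0.59902916, -1.1369661 ],
       [ 0.        ,  0.        ,  0.        ,  1.        ]])}
{'fov_y': 70.9538826755212, 'cx': 276.7625239806539, 'cy': 210.249524213201, 'k1': -0.06255688398378313, 'hand_eye': array([[ 2.52910213e-04,  9.62207641e-01,  2.72316713e-01,
         7.35366859e-02],
       [ 9.99999640e-01, -2.26896550e-05, -8.48563277e-04,
        -5.24428615e-04],
       [-8.10315296e-04,  2.72316830e-01, -9.62207300e-01,
        -1.57887231e-01],
       [ 0.00000000e+00,  0.00000000e+00,  0.00000000e+00,
         1.00000000e+00]])}
{'time_s': 0.1, 'joints': array([ 9.15637526e+01,  2.05868873e+01,  6.39176616e-01, -1.96141039e-02,
       -7.01351335e+01, -1.65074393e+01]), 'qd': array([ 0.01132351, -0.02456117,  0.20110331, -0.03541254,  0.08359212,
       -0.08983233]), 'joint_torque': array([-1.94480628e-03, -5.84162951e+01,  2.93751848e+01,  7.01563373e+00,
        1.02070443e-02, -4.39652956e-05]), 'tcp_pos': array([0.17395741, 0.65174596, 0.22571664]), 'eef_rot': array([ 1.79915331e+02, -5.86222666e-03, -1.49503606e+01]), 'contact_force': array([-0.03259251,  0.35542397,  0.04446953]), 'moment': array([-0.06215909, -0.03660888, -0.00888644]), 'gripper_force': 0.0, 'gripper_width': 0.08763037071744258}
```

View pics/top0.png

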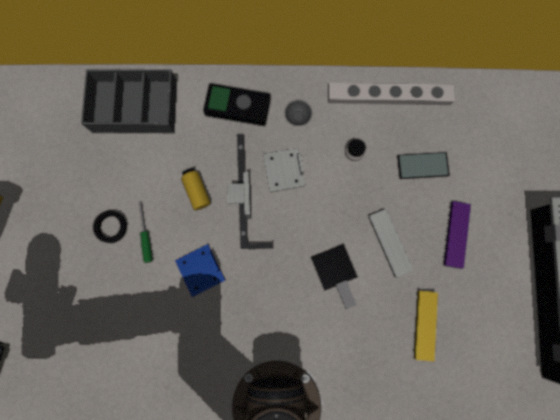

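View pics/side0.png

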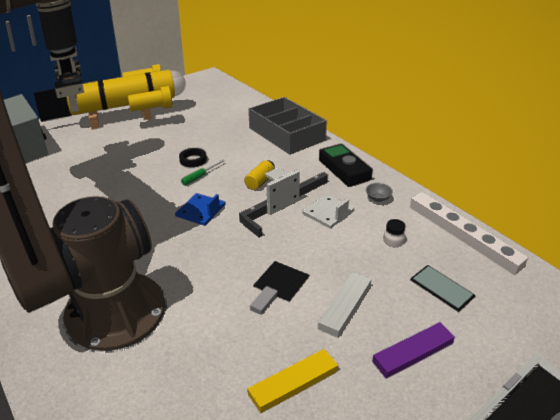

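Bar candidates in the top view are silver (390,242), purple (457,235), yellow (427,325) and a drilled strip (390,93). The plain silver one fits. Bracket candidates are silver (283,170), which is lying near the fence, and blue (200,270). The silver one is meant. I'll confirm both in an enlarged crop.

```bash
cat > h.py <<'E'
import numpy as np,cv2
from plant import r,eyes,workorder
from scipy.spatial.transform import Rotation as Ro
def model(n,st=None):
    m=eyes.camera_model(n)
    if n=="wrist":
        T=np.eye(4);T[:3,:3]=Ro.from_euler("xyz",st["eef_rot"],degrees=True).as_matrix();T[:3,3]=st["tcp_pos"]
        m["world_to_cam"]=np.linalg.inv(T@m["hand_eye"])
    return m
def K(m):
    f=210/np.tan(np.radians(m["fov_y"]/2)); return np.array([[f,0,m["cx"]],[0,f,m["cy"]],[0,0,1]]),np.array([m["k1"],0,0,0,0.])
def ray(m,uv):
    k,d=K(m); p=cv2.undistortPoints(np.array(uv,float).reshape(-1,1,2),k,d).reshape(-1,2)
    W=np.linalg.inv(m["world_to_cam"]); D=np.c_[p[:,0],-p[:,1],-np.ones(len(p))]@W[:3,:3].T
    return W[:3,3],D
def onz(m,uv,z):
    o,D=ray(m,uv); return o+D*((z-o[2])/D[:,2])[:,None]
def proj(m,P):
    k,d=K(m); P=np.atleast_2d(P); c=P@m["world_to_cam"][:3,:3].T+m["world_to_cam"][:3,3]
    c=c*[1,-1,-1]; return cv2.projectPoints(c,np.zeros(3),np.zeros(3),k,d)[0].reshape(-1,2)
def shot(n):
    st=r.get_state(); im=eyes.capture(n)[:,:,::-1].copy(); return im,model(n,st),st
E
python3 - <<'E'
from h import *
im=cv2.imread("pics/top0.png"); c=im[120:290,170:430]
cv2.imwrite("pics/c1.png",cv2.convertScaleAbs(cv2.resize(c,None,fx=3,fy=3,interpolation=cv2.INTER_CUBIC),alpha=1.3))
# bright low-saturation blobs
hsv=cv2.cvtColor(im,cv2.COLOR_BGR2HSV)
print(hsv[170,283],hsv[240,390],hsv[200,330],hsv[180,242],hsv[160,241])
E
```

```text
[ 40   6 134] [ 40   6 135] [ 15  19 131] [ 0  0 52] [ 0  0 43]
```

View pics/c1.png

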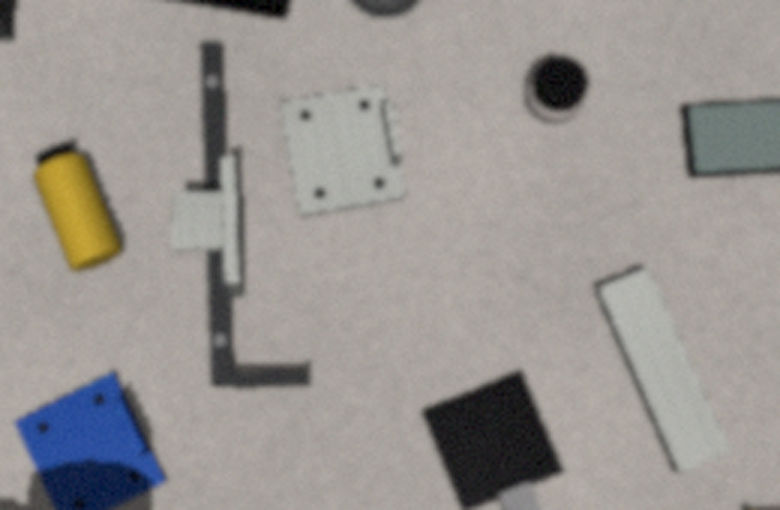

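The crop confirms it. The silver lying bracket is at crop (345,150), with its tab on the right edge. The standing bracket is at (230,215), the silver bar at (660,370), and the fence runs from (212,45) to (222,385) with the stop going right at (270,375). Next I measure them by masks.

Run:
```python
from h import *
im=cv2.imread("pics/top0.png"); m=model("top")
b=cv2.GaussianBlur(im,(3,3),0).astype(int)
rb=b[:,:,2]-b[:,:,0]; V=b.max(2)
mask=((rb<5)&(V>95)).astype(np.uint8)
mask=cv2.morphologyEx(mask,cv2.MORPH_OPEN,np.ones((3,3)))
def seg(name,x0,y0,x1,y1,z,mk):
    a=np.zeros_like(mk);a[y0:y1,x0:x1]=mk[y0:y1,x0:x1]
    c=max(cv2.findContours(a,0,2)[0],key=cv2.contourArea)
    P=onz(m,c.reshape(-1,2),z)[:,:2]
    R=cv2.minAreaRect((P*1000).astype(np.float32)); print(name,R,cv2.boundingRect(c)); print(cv2.boxPoints(R).round(0).tolist())
seg("new",258,140,310,198,.012,mask)
seg("old tab+plate",222,165,256,222,.1,mask)
seg("bar",365,200,415,285,.025,mask)
dark=((V<85)&(abs(rb)<25)).astype(np.uint8)
seg("fence",230,128,280,255,.03,dark)
# fence edges in columns
for v in (140,150,160,225,235):
    row=V[v,225:262]; print(v,row.tolist())
print([int(x) for x in V[232:256,262]])
# fence left-edge (far) top, stop edges
```

```text
new ((632.777099609375, -14.922409057617188), (110.18507385253906, 102.52690887451172), 10.945860862731934) (264, 149, 40, 42)
[[569.0, 25.0], [588.0, -76.0], [697.0, -55.0], [677.0, 46.0]]
old tab+plate ((548.2301025390625, 104.3727035522461), (107.86280059814453, 53.66555404663086), 3.16235613822937) (228, 172, 22, 42)
[[493.0, 128.0], [496.0, 75.0], [604.0, 81.0], [601.0, 134.0]]
bar ((430.81439208984375, -301.89947509765625), (179.93588256835938, 53.60214614868164), 23.05946922302246) (370, 210, 42, 66)
[[338.0, -312.0], [359.0, -362.0], [524.0, -291.0], [503.0, -242.0]]
fence ((472.70306396484375, 62.03437042236328), (125.33414459228516, 85.93711853027344), 3.1368370056152344) (239, 203, 34, 46)
[[408.0, 102.0], [412.0, 16.0], [538.0, 23.0], [533.0, 108.0]]
140 [129, 130, 131, 130, 129, 127, 127, 127, 127, 126, 120, 102, 75, 53, 43, 42, 43, 45, 57, 83, 108, 121, 125, 126, 127, 127, 127, 126, 127, 127, 126, 126, 126, 127, 126, 125, 125]
150 [126, 126, 126, 127, 129, 131, 131, 130, 129, 128, 122, 107, 83, 61, 52, 51, 49, 46, 51, 70, 95, 113, 122, 124, 124, 125, 126, 127, 128, 128, 129, 129, 128, 127, 126, 126, 125]
160 [129, 130, 129, 128, 128, 128, 127, 127, 127, 126, 122, 110, 87, 63, 48, 44, 43, 43, 47, 61, 87, 112, 125, 127, 126, 126, 126, 127, 127, 127, 126, 126, 127, 128, 128, 128, 126]
225 [130, 129, 128, 128, 130, 130, 130, 130, 129, 129, 129, 128, 126, 115, 93, 69, 53, 48, 46, 46, 49, 61, 85, 109, 123, 128, 129, 130, 131, 131, 131, 130, 129, 129, 129, 129, 129]
235 [129, 130, 130, 131, 131, 131, 131, 130, 129, 130, 130, 130, 129, 122, 106, 85, 71, 70, 69, 63, 57, 62, 82, 106, 121, 126, 127, 128, 129, 129, 129, 129, 128, 127, 126, 125, 125]
[131, 128, 127, 126, 125, 126, 127, 125, 112, 89, 66, 50, 45, 44, 46, 55, 79, 105, 120, 125, 126, 126, 128, 129]
```

Run:
```python
from h import *
m=model("top")
print("face foot z0",onz(m,[[244.2,140],[244.6,150],[245.2,160],[247.2,225],[247.2,235]],0).round(3).tolist())
print("back top z.03",onz(m,[[237.0,140],[237.1,150],[237.2,160],[239.3,225]],.03).round(3).tolist())
print("stop inner top/outer foot",onz(m,[[262,240.9]],.03).round(4),onz(m,[[262,248.8]],0.0).round(4), "right end",onz(m,[[273,245]],0.03).round(4))
V=cv2.imread("pics/top0.png").max(2)
print("far end",V[126:142,241].tolist())
```

```text
face foot z0 [[0.721, 0.1, 0.0], [0.691, 0.098, 0.0], [0.662, 0.095, 0.0], [0.477, 0.086, 0.0], [0.449, 0.085, 0.0]]
back top z.03 [[0.711, 0.117, 0.03], [0.682, 0.116, 0.03], [0.654, 0.115, 0.03], [0.473, 0.105, 0.03]]
stop inner top/outer foot [[0.4307 0.0434 0.03  ]] [[0.4116 0.0441 0.    ]] right end [[0.42   0.0138 0.03  ]]
far end [121, 123, 125, 129, 125, 122, 117, 93, 68, 48, 44, 45, 44, 41, 44, 41]
```

Emit:
step_arm --pt "0.7 0.5 0 0.3 0" --pt "0.9 1 0 0.3 0" --pt "0.9 1 0 0.3 0" --pt "0.9 1 0 0.3 0" --pt "0.9 1 0 0.3 0" --pt "0.9 1 0 0.3 0" --pt "0.9 1 0 0.3 0" --pt "0.9 1 0 0.3 0" --pt "0.9 1 0 0.3 0" --pt "0.9 1 0 0.3 0" --pt "0.9 1 0 0.3 0" --pt "0.9 1 0 0.3 0"

```text
time_s: 1.1
tcp_pos: [0.3269, 0.3533, 0.2265]
eef_rot: [-180.0, 0.0, -32.9]
contact_force: [-0.1, 0.2, 0.5]
gripper_width: 0.0133
gripper_force: 0.0
```

Emit:
step_arm --pt "1 0.1 0 -0.6 0" --pt "1 0.1 0 -0.6 0" --pt "1 0.1 0 -0.6 0" --pt "1 0.1 0 -0.6 0" --pt "1 0.1 0 -0.6 0" --pt "1 0.1 0 -0.6 0" --pt "1 0.1 0 -0.6 0" --pt "1 0.1 0 -0.6 0" --pt "1 0.1 0 -0.6 0"

```text
time_s: 1.85
tcp_pos: [0.5241, 0.1956, 0.2253]
eef_rot: [179.9, 0.1, 2.9]
contact_force: [-0.9, 0.5, -0.6]
gripper_width: 0.0005
gripper_force: 0.0
```

Emit:
step_arm --pt "0.46 0.452 0 0 0" --pt "0.46 0.452 0 0 0" --pt "0.46 0.452 0 0 0" --pt "0.46 0.452 0 0 0" --pt "0.46 0.452 0 0 0" --pt "0.46 0.452 0 0 0" --pt "0.46 0.452 0 0 0"

```text
time_s: 2.43
tcp_pos: [0.6435, 0.0904, 0.2259]
eef_rot: [180.0, 0.1, 3.1]
contact_force: [-1.3, -0.4, -0.5]
gripper_width: 0.0004
gripper_force: 0.0
```

Run:
```python
from h import *
im,m,st=shot("wrist"); cv2.imwrite("pics/w1.png",im); print(st["tcp_pos"],st["eef_rot"])
np.save("pics/w1.npy",m["world_to_cam"])
```

```text
[0.64351997 0.09035228 0.22587071] [1.79995613e+02 6.71017912e-02 3.10432313e+00]
```

View pics/w1.png

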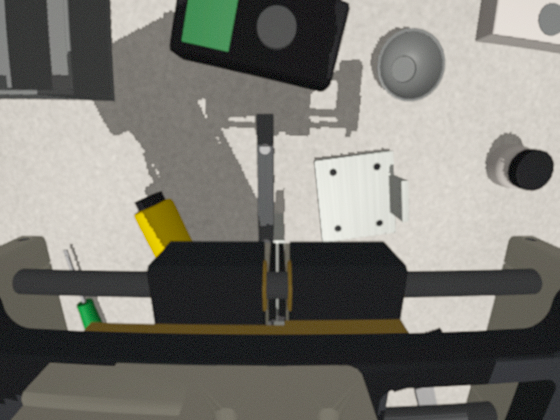

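The wrist view shows the fence at columns 258–273, rows 115–240. The lying bracket's foot edge runs from (315,160) to about (322,241), and its tab is at (397,192). The old bracket is hidden behind the fingers.

Run:
```python
from h import *
im=cv2.imread("pics/w1.png"); m=eyes.camera_model("wrist"); m["world_to_cam"]=np.load("pics/w1.npy")
V=cv2.GaussianBlur(im,(3,3),0).max(2)
for v in(165,180,200,230): print(v,V[v,250:292].tolist())
print("end",V[105:125,264].tolist())
print("new z.012",onz(m,[[315,160],[390,150],[322,241]],.012).round(4).tolist())
```

```text
165 [215, 215, 215, 214, 212, 205, 185, 150, 117, 102, 100, 101, 101, 100, 100, 101, 101, 102, 101, 101, 101, 99, 107, 139, 179, 202, 210, 212, 213, 215, 216, 217, 217, 216, 215, 214, 213, 212, 210, 210, 210, 211]
180 [215, 216, 216, 216, 215, 214, 202, 170, 129, 104, 98, 99, 101, 101, 99, 99, 100, 100, 100, 101, 101, 98, 94, 109, 151, 192, 212, 216, 214, 211, 210, 209, 209, 210, 210, 211, 212, 212, 212, 212, 212, 211]
200 [127, 129, 130, 128, 127, 125, 119, 108, 100, 98, 98, 99, 99, 100, 100, 99, 98, 99, 99, 99, 99, 98, 105, 133, 159, 157, 138, 126, 124, 125, 125, 125, 125, 134, 161, 192, 211, 216, 216, 215, 214, 213]
230 [123, 125, 126, 127, 127, 126, 122, 110, 88, 64, 50, 48, 50, 50, 50, 49, 48, 49, 49, 49, 50, 50, 57, 75, 94, 104, 107, 107, 106, 106, 106, 105, 107, 119, 153, 189, 209, 213, 213, 213, 213, 213]
end [122, 122, 122, 122, 123, 124, 123, 115, 97, 73, 56, 50, 50, 50, 50, 51, 51, 51, 51, 51]
new z.012 [[0.6797, 0.0444, 0.012], [0.6978, -0.0488, 0.012], [0.5717, 0.0252, 0.012]]
```

Emit:
step_arm --pt "0 0 0.16 0 0" --pt "0 0 0.32 0 0" --pt "0 0.004 0.48 0 0" --pt "0 0.006 0.64 0 0" --pt "0 0.006 0.724 0 0" --pt "0 0.006 0.724 0 0" --pt "-0.04 0.006 0.724 0 0" --pt "-0.08 0.006 0.724 0 0" --pt "-0.11 0.006 0.724 0 0" --pt "-0.14 0.006 0.724 0 0" --pt "-0.17 0.006 0.724 0 0" --pt "-0.2 0.006 0.724 0 0"

```text
time_s: 3.48
tcp_pos: [0.595, 0.0854, 0.0475]
eef_rot: [-179.9, -0.2, 3.1]
contact_force: [3.7, 0.2, 3.8]
gripper_width: 0.0004
gripper_force: 1.5
```

Run:
```python
from h import *
im=cv2.imread("pics/w1.png"); m=eyes.camera_model("wrist"); m["world_to_cam"]=np.load("pics/w1.npy")
print(onz(m,[[273.2,165],[274,180],[257,165],[257.8,180],[264,113.5]],.03).round(4).tolist())
print(r.get_state()["contact_force"])
```

```text
[[0.6728, 0.0964, 0.03], [0.6547, 0.0945, 0.03], [0.6718, 0.1157, 0.03], [0.6537, 0.1141, 0.03], [0.7314, 0.11, 0.03]]
[3.74310832 0.23445517 3.77015755]
```

Emit:
step_arm --pt "-0.03 0 0 0 0" --pt "-0.06 0 0 0 0" --pt "-0.09 0 0 0 0" --pt "-0.12 0 0 0 0" --pt "-0.145 0 0 0 0" --pt "-0.165 0 0 0 0" --pt "-0.18 0 0 0 0" --pt "-0.19 0 0 0 0" --pt "-0.19 0 0 0 0"

```text
time_s: 4.23
tcp_pos: [0.5459, 0.0821, 0.0453]
eef_rot: [180.0, 0.1, 3.0]
contact_force: [-1.2, -0.1, 1.2]
gripper_width: 0.0003
gripper_force: 0.4
```

Emit:
step_arm --pt "-0.008 0 0 0 0" --pt "-0.016 0 0 0 0" --pt "-0.02 0 0 0 0" --pt "-0.024 0 0 0 0"

```text
time_s: 4.57
tcp_pos: [0.5435, 0.0829, 0.0465]
eef_rot: [-179.9, -0.3, 3.1]
contact_force: [9.9, 0.6, 1.1]
gripper_width: 0.0004
gripper_force: 4.8
```

Run:
```python
from h import *
im,m,st=shot("top"); cv2.imwrite("pics/t2.png",im)
ims,ms,_=shot("side"); cv2.imwrite("pics/s2.png",ims)
a=cv2.resize(im[130:270,200:320],(480,560));b=cv2.resize(ims[140:260,220:370],(320*2-320,256))
b=cv2.resize(ims[140:260,225:315],(420-100,427)); b=cv2.copyMakeBorder(b,0,560-427,0,0,0)
cv2.imwrite("pics/v2.png",np.hstack([a,b]))
```

```text
(no output)
```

View pics/v2.png

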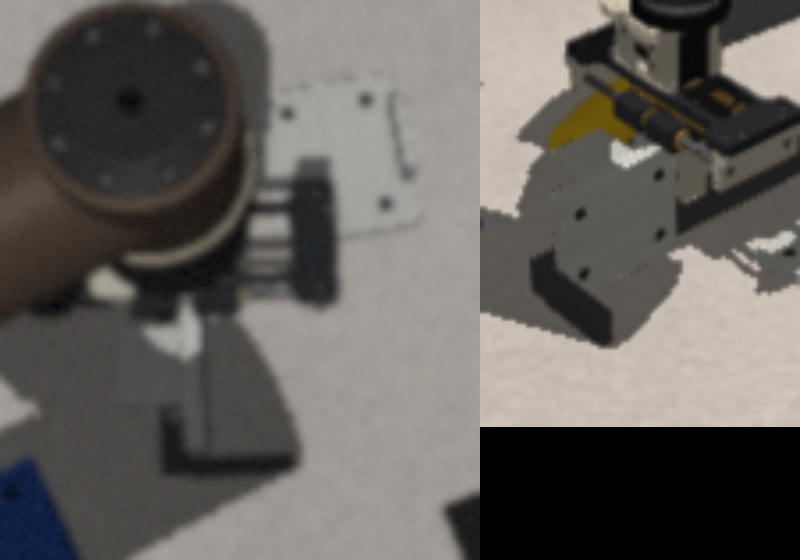

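The old bracket is standing against the end stop, with the stop corner at about (230,465) in the crop and the force risen to 10 N. I back off, rise and move over the lying bracket's tab.

Emit:
step_arm --pt "0.08 0 0 0 0" --pt "0.12 0 -0.02 0 0" --pt "0.16 0 -0.18 0.05 0" --pt "0.2 0 -0.34 0.15 40" --pt "0.25 0.1 -0.5 0.25 87" --pt "0.3 0.25 -0.5 0.37 87" --pt "0.361 0.4 -0.5 0.49 87" --pt "0.361 0.55 -0.5 0.6 87" --pt "0.361 0.59 -0.5 0.72 87" --pt "0.361 0.59 -0.5 0.84 87" --pt "0.361 0.59 -0.5 0.96 87" --pt "0.361 0.59 -0.5 1 87"

```text
time_s: 5.67
tcp_pos: [0.6375, -0.0613, 0.1694]
eef_rot: [179.9, 0.1, -57.5]
contact_force: [0.3, -0.1, -0.5]
gripper_width: 0.0548
gripper_force: 0.0
```

Emit:
step_arm --pt "0 0 0 0.12 87" --pt "0 0 0 0.24 87" --pt "0 0 0 0.36 87" --pt "0 0 0 0.378 87" --pt "0 0 0 0.378 87"

```text
time_s: 6.08
tcp_pos: [0.638, -0.0606, 0.1698]
eef_rot: [179.9, 0.0, -79.5]
contact_force: [-0.4, -0.2, 0.2]
gripper_width: 0.0853
gripper_force: 0.0
```

Run:
```python
from h import *
im,m,st=shot("wrist"); cv2.imwrite("pics/w3.png",im); print(st["tcp_pos"],st["eef_rot"])
np.save("pics/w3.npy",m["world_to_cam"])
```

```text
[ 0.63800463 -0.06059885  0.16982579] [ 1.79892132e+02  1.95736382e-02 -7.95252394e+01]
```

View pics/w3.png

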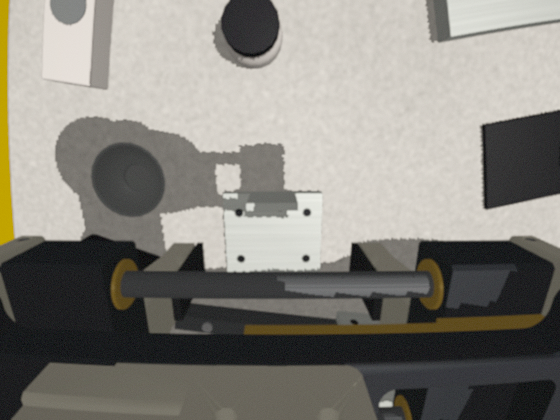

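The wrist view shows the lying bracket square to the tool. Its outer edge runs from (224,193) to (322,193), the tab top is at (275,203) and the foot edge is at row 270.

Run:
```python
from h import *
im=cv2.imread("pics/w3.png"); m=eyes.camera_model("wrist"); m["world_to_cam"]=np.load("pics/w3.npy")
V=cv2.GaussianBlur(im,(3,3),0).max(2)
print("col260-300 rows",V[185:275:2,230].tolist()); print(V[230,215:330].tolist()); print("tab row",V[197,240:310].tolist())
print(V[186:222,275].tolist())
P=onz(m,[[224,193],[322,193],[227,270],[318,270]],.012); print(P.round(4).tolist(), np.linalg.norm(P[1]-P[0]),np.linalg.norm(P[2]-P[0]))
```

```text
col260-300 rows [217, 217, 212, 163, 171, 215, 183, 136, 127, 127, 126, 125, 145, 206, 222, 218, 216, 218, 218, 218, 214, 215, 218, 221, 218, 215, 216, 214, 214, 215, 213, 215, 215, 213, 213, 215, 214, 213, 216, 215, 213, 213, 211, 170, 69]
[212, 213, 213, 213, 213, 212, 211, 208, 200, 196, 202, 214, 219, 218, 219, 219, 219, 219, 219, 219, 219, 219, 219, 219, 219, 220, 220, 220, 219, 219, 219, 220, 220, 220, 220, 220, 220, 220, 220, 221, 221, 220, 220, 220, 220, 220, 220, 220, 220, 220, 219, 220, 220, 220, 220, 220, 220, 221, 220, 220, 221, 221, 221, 221, 221, 221, 222, 222, 222, 222, 222, 222, 222, 222, 222, 222, 223, 223, 223, 223, 223, 223, 223, 223, 223, 223, 223, 224, 224, 224, 224, 224, 223, 224, 224, 224, 224, 224, 224, 224, 225, 225, 225, 225, 224, 219, 213, 211, 212, 216, 219, 221, 220, 217, 214]
tab row [126, 127, 127, 127, 127, 127, 127, 124, 118, 111, 107, 106, 105, 105, 104, 105, 105, 105, 105, 106, 105, 104, 104, 105, 105, 106, 105, 104, 105, 106, 105, 105, 104, 104, 105, 104, 104, 104, 104, 104, 104, 105, 105, 104, 104, 104, 104, 104, 104, 103, 103, 104, 104, 103, 113, 143, 184, 215, 228, 231, 231, 231, 231, 231, 231, 231, 231, 231, 231, 232]
[125, 124, 124, 122, 119, 113, 108, 105, 105, 104, 104, 104, 104, 104, 104, 105, 110, 116, 121, 123, 123, 124, 124, 124, 124, 125, 126, 127, 129, 143, 172, 202, 218, 223, 224, 224]
[[0.6955, -0.0535, 0.012], [0.5897, -0.0731, 0.012], [0.6796, 0.0384, 0.012], [0.5735, 0.0188, 0.012]] 0.10753365073387859 0.09331442321977869
```

Emit:
step_arm --pt "0 -0.016 0.15 0 87" --pt "0 -0.016 0.3 0 87" --pt "0 -0.016 0.45 0 87" --pt "0 -0.016 0.55 0 87" --pt "0 -0.016 0.598 0 87" --pt "0 -0.016 0.598 0 70" --pt "0 -0.016 0.598 0 60" --pt "0 -0.016 0.598 0 50" --pt "0 -0.016 0.598 0 45" --pt "0 -0.016 0.598 0 45" --pt "0 -0.016 0.598 0 45" --pt "0 -0.016 0.598 0 45" --newtons 15

```text
time_s: 7.13
tcp_pos: [0.6432, -0.0598, 0.0223]
eef_rot: [-179.9, -0.0, -79.6]
contact_force: [-1.5, 0.6, 5.2]
gripper_width: 0.0495
gripper_force: 15.0
```

Emit:
step_arm --pt "-0.01 0.01 0 0.02 45" --pt "-0.03 0.03 0 0.05 45" --pt "-0.05 0.05 0 0.08 45" --pt "-0.08 0.07 0 0.122 45" --pt "-0.11 0.09 0 0.122 45" --pt "-0.14 0.11 0 0.122 45" --pt "-0.165 0.128 0 0.122 45" --pt "-0.185 0.128 0 0.122 45" --pt "-0.205 0.128 0 0.122 45" --pt "-0.213 0.128 0 0.122 45" --pt "-0.213 0.128 0 0.122 45"

```text
time_s: 8.05
tcp_pos: [0.6019, -0.0129, 0.0223]
eef_rot: [-179.9, -0.0, -86.8]
contact_force: [0.1, -2.6, 10.1]
gripper_width: 0.0497
gripper_force: 15.0
```

Run:
```python
from h import *
im,m,st=shot("top"); cv2.imwrite("pics/t4.png",im); ims,ms,_=shot("side"); cv2.imwrite("pics/s4.png",ims)
a=cv2.resize(im[130:260,215:315],(400,520));b=cv2.resize(ims[150:260,240:320],(378,520))
cv2.imwrite("pics/v4.png",np.hstack([a,b])); print(st["tcp_pos"],st["contact_force"])
```

```text
[ 0.60193739 -0.01286026  0.02225985] [ 0.1048126  -2.58226415 10.1454074 ]
```

View pics/v4.png

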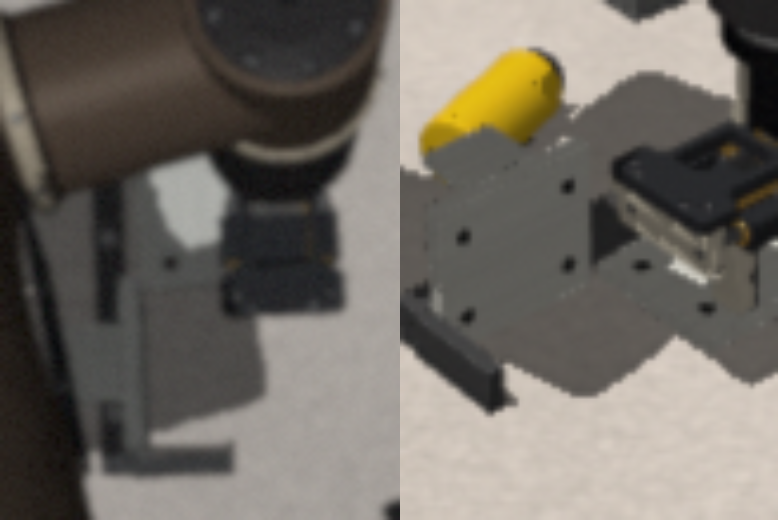

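Emit:
step_arm --pt "-0.01 0 -0.004 0 45" --pt "-0.02 0 -0.004 0 45" --pt "-0.028 0 -0.004 0 45" --pt "-0.034 0 -0.004 0 45" --pt "-0.04 0 -0.004 0 45" --pt "-0.044 0 -0.004 0 45" --pt "-0.044 0 -0.004 0 45"

```text
time_s: 8.73
tcp_pos: [0.5999, -0.0039, 0.0221]
eef_rot: [179.9, -0.1, -86.9]
contact_force: [-1.9, -11.9, 7.5]
gripper_width: 0.0498
gripper_force: 15.0
```

Emit:
step_arm --pt "0 0 0 0 60" --pt "0 0 0 0 70" --pt "0 0 0 0 70" --pt "0 0 -0.1 0 70" --pt "0 0 -0.25 0 70" --pt "0.06 0 -0.3 0 40" --pt "0.12 0 -0.3 0 0" --pt "0.12 0 -0.3 0 0" --pt "0.12 0 -0.3 0 0" --pt "0.12 0 -0.3 0 0" --pt "0.12 0 -0.3 0 0" --pt "0.12 0 -0.3 0 0"

```text
time_s: 9.73
tcp_pos: [0.6024, -0.0317, 0.0964]
eef_rot: [179.9, -0.0, -86.9]
contact_force: [-0.7, -0.0, -0.4]
gripper_width: 0.0289
gripper_force: 0.0
```

Run:
```python
from h import *
print(r.get_state())
im,m,st=shot("wrist"); cv2.imwrite("pics/w5.png",im); np.save("pics/w5.npy",m["world_to_cam"])
```

```text
{'time_s': 9.7333, 'joints': array([ 1.55274431e+01,  2.03597566e+01, -1.80959808e+01, -5.81911294e-03,
       -5.16037832e+01, -1.24273995e+01]), 'qd': array([-0.08455102, -0.09610498,  0.11106341,  0.04468189, -0.08661104,
        0.10737098]), 'joint_torque': array([-1.12677729e-01, -5.32010937e+01,  2.44174790e+01,  5.82397074e+00,
        1.58589537e-02, -5.35702799e-03]), 'tcp_pos': array([ 0.60240231, -0.03166248,  0.09644253]), 'eef_rot': array([ 1.79940893e+02, -8.35889403e-03, -8.69035686e+01]), 'contact_force': array([-0.70141858, -0.02419436, -0.38238891]), 'moment': array([ 0.167091  , -0.07466958, -0.05059608]), 'gripper_force': 0.0, 'gripper_width': 0.028916955661595523}
```

View pics/w5.png

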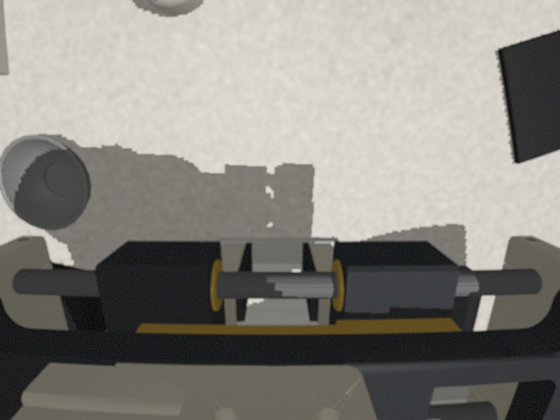

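The wrist view shows only the tab edge near (290,245), clear between the fingers, with the bench beyond empty. Nothing needs mending, so I go down behind the tab.

Emit:
step_arm --pt "0 0 0.05 0 0" --pt "0 0 0.12 0 0" --pt "0 0 0.18 0 0" --pt "0 0 0.205 0 0" --pt "-0.02 0 0.205 0 0" --pt "-0.04 0 0.205 0 0" --pt "-0.052 0 0.205 0 0" --pt "-0.06 0 0.205 0 0" --pt "-0.066 0 0.205 0 0" --pt "-0.066 0 0.205 0 0"

```text
time_s: 10.62
tcp_pos: [0.6026, -0.0179, 0.048]
eef_rot: [-179.9, -0.2, -86.9]
contact_force: [0.5, -16.3, 4.6]
gripper_width: 0.0005
gripper_force: 7.8
```

Emit:
step_arm --pt "-0.006 0 -0.016 0 0" --pt "-0.014 0 -0.034 0 0" --pt "-0.021 0 -0.051 0 0" --pt "-0.03 0 -0.067 0 0" --pt "-0.04 0 -0.083 0 0" --pt "-0.05 0 -0.097 0 0" --pt "-0.061 0 -0.112 0 0" --pt "-0.072 0 -0.126 0 0"

```text
time_s: 11.28
tcp_pos: [0.6014, 0.0021, 0.079]
eef_rot: [-179.9, -0.0, -86.9]
contact_force: [0.7, -3.6, 2.2]
gripper_width: -0.0002
gripper_force: 2.3
```

Run:
```python
from h import *
ims,ms,_=shot("side"); cv2.imwrite("pics/s6.png",ims)
cv2.imwrite("pics/v6.png",cv2.resize(ims[130:270,220:380],(640,560)))
```

```text
(no output)
```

View pics/v6.png

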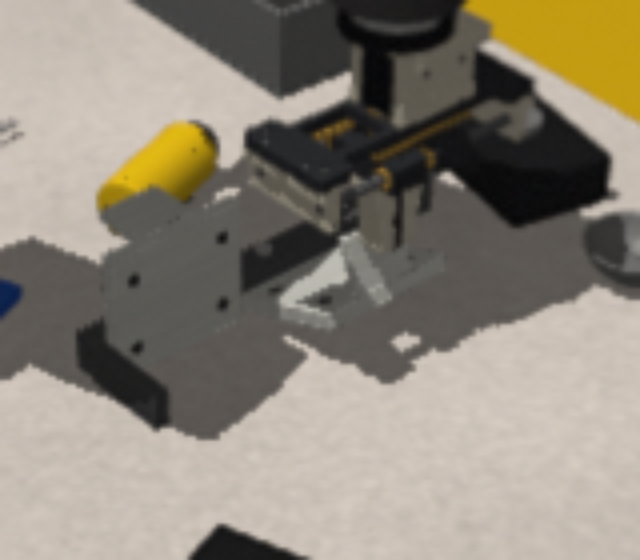

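The side crop shows the bracket tipped about 20° on its foot edge, with the finger on the tab at (385,225) and the first bracket still standing. I carry on along the arc.

Emit:
step_arm --pt "-0.013 0 -0.013 0 0" --pt "-0.025 0 -0.026 0 0" --pt "-0.052 0 -0.049 0 0" --pt "-0.066 0 -0.06 0 0" --pt "-0.081 0 -0.07 0 0" --pt "-0.112 0 -0.088 0 0" --pt "-0.128 0 -0.096 0 0" --pt "-0.144 0 -0.102 0 0" --pt "-0.178 0 -0.114 0 0" --pt "-0.195 0 -0.118 0 0" --pt "-0.213 0 -0.122 0 0" --pt "-0.249 0 -0.127 0 0"

```text
time_s: 12.33
tcp_pos: [0.5978, 0.0648, 0.1095]
eef_rot: [-179.9, 0.0, -86.9]
contact_force: [0.2, -1.6, 4.8]
gripper_width: 0.0005
gripper_force: 2.3
```

Emit:
step_arm --pt "-0.018 0 -0.001 0 0" --pt "-0.036 0 -0.002 0 0" --pt "-0.055 0 0 0 0" --pt "-0.074 0 0 0 0" --pt "-0.092 0 0.003 0 0" --pt "-0.11 0 0.006 0 0" --pt "-0.128 0 0.01 0 0" --pt "-0.147 0 0.015 0 0" --pt "-0.165 0 0.021 0 0" --pt "-0.184 0 0.028 0 0" --pt "-0.2 0 0.036 0 0" --pt "-0.21 0 0.042 0 0"

```text
time_s: 13.33
tcp_pos: [0.5952, 0.1185, 0.0997]
eef_rot: [-179.9, 0.1, -86.9]
contact_force: [-4.8, 1.4, 18.0]
gripper_width: 0.0005
gripper_force: 9.2
```

Emit:
step_arm --pt "0 0 -0.08 0 0" --pt "0 0 -0.25 0 0" --pt "0.1 0 -0.4 0 0" --pt "0.25 0.1 -0.4 0.1 0" --pt "0.4 0.2 -0.4 0.2 80" --pt "0.55 0.3 -0.4 0.32 80" --pt "0.7 0.4 -0.4 0.44 80" --pt "0.85 0.5 -0.4 0.56 80" --pt "1 0.6 -0.4 0.67 80" --pt "1 0.746 -0.4 0.79 80" --pt "1 0.746 -0.4 0.9 80" --pt "1 0.746 -0.4 1 80"

```text
time_s: 14.33
tcp_pos: [0.4184, -0.1436, 0.1979]
eef_rot: [179.9, -0.0, -147.4]
contact_force: [-0.3, 1.1, -0.4]
gripper_width: 0.0482
gripper_force: 0.0
```

Run:
```python
from h import *
print(r.get_state()["tcp_pos"],r.get_state()["eef_rot"])
im,m,st=shot("top"); cv2.imwrite("pics/t7.png",im); ims,ms,_=shot("side"); cv2.imwrite("pics/s7.png",ims)
a=cv2.resize(im[130:270,205:305],(400,560));b=cv2.resize(ims[150:260,235:315],(400,560))
cv2.imwrite("pics/v7.png",np.hstack([a,b]))
```

```text
[ 0.41838995 -0.14360817  0.19794004] [ 1.79902632e+02 -1.25031535e-02 -1.47442534e+02]
```

View pics/v7.png

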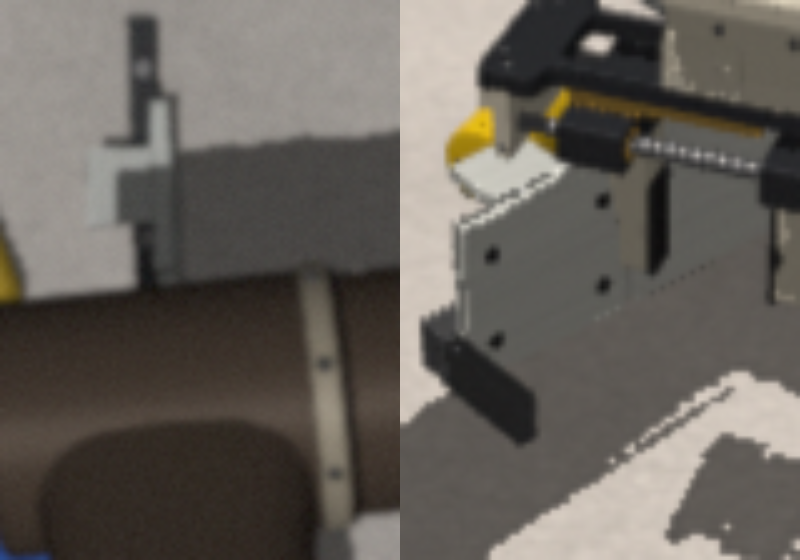

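Both brackets now stand side by side at the fence with their tabs over it. The new one spans rows 95–275 in the left crop and the old one is intact in the right crop. Next is the bar.

Emit:
step_arm --pt "0.1 -0.16 0 0.08 80" --pt "0.2 -0.32 0 0.16 80" --pt "0.299 -0.48 0 0.16 80" --pt "0.299 -0.561 0 0.16 80" --pt "0.299 -0.561 0 0.16 80" --pt "0.299 -0.561 0 0.16 80" --pt "0.299 -0.561 0 0.16 80"

```text
time_s: 15.02
tcp_pos: [0.4356, -0.3006, 0.1975]
eef_rot: [179.9, -0.1, -156.4]
contact_force: [0.4, 0.3, -0.3]
gripper_width: 0.08
gripper_force: 0.0
```

Run:
```python
from h import *
im,m,st=shot("wrist"); cv2.imwrite("pics/w8.png",im); print(st["tcp_pos"],st["eef_rot"],st["gripper_width"])
f=model("top"); t=cv2.imread("pics/t7.png")
V=cv2.GaussianBlur(t,(3,3),0).max(2)
# predicted bar corners in wrist image
c=np.array([.431,-.302]);u=np.array([np.cos(np.radians(23.1)),np.sin(np.radians(23.1))]);n=np.array([-u[1],u[0]])
P=[np.r_[c+s*.09*u+q*.025*n,.025] for s,q in((-1,-1),(-1,1),(1,1),(1,-1))]
print(proj(m,np.array(P)).round(0).tolist())
Vw=cv2.GaussianBlur(im,(3,3),0); print([V_.tolist() for V_ in Vw[200,200:360:4]])
print("newbracket top col246 rows",V[146:206,246].tolist()); print(V[150:200:12,228:256].tolist())
```

```text
[ 0.43557852 -0.30063172  0.19746699] [ 1.79907339e+02 -6.86828676e-02 -1.56436667e+02] 0.07997731372065146
[[254.0, 107.0], [301.0, 107.0], [297.0, 261.0], [256.0, 261.0]]
[[202, 209, 214], [201, 208, 213], [200, 208, 212], [201, 208, 212], [203, 211, 215], [204, 211, 215], [201, 209, 214], [201, 208, 212], [198, 206, 210], [201, 209, 213], [203, 211, 216], [203, 210, 215], [202, 210, 214], [180, 187, 188], [215, 222, 220], [214, 221, 219], [215, 221, 220], [214, 221, 220], [216, 223, 221], [213, 220, 219], [214, 221, 219], [216, 223, 221], [217, 224, 222], [216, 223, 222], [202, 209, 212], [204, 212, 216], [204, 212, 216], [204, 212, 217], [207, 214, 219], [206, 213, 218], [205, 213, 217], [210, 217, 222], [207, 215, 219], [204, 212, 216], [207, 214, 219], [206, 213, 218], [205, 213, 218], [205, 213, 217], [203, 210, 215], [204, 212, 217]]
newbracket top col246 rows [147, 146, 145, 141, 136, 128, 115, 101, 96, 107, 121, 129, 132, 134, 136, 137, 136, 137, 139, 142, 145, 145, 144, 140, 128, 108, 88, 77, 75, 74, 73, 73, 72, 71, 71, 71, 71, 72, 72, 72, 71, 71, 71, 72, 72, 72, 71, 71, 71, 69, 64, 60, 60, 62, 56, 45, 36, 35, 37, 38]
[[151, 154, 154, 154, 153, 153, 152, 146, 128, 99, 74, 63, 63, 62, 59, 63, 85, 115, 136, 145, 147, 147, 149, 150, 152, 152, 153, 153], [153, 151, 150, 149, 149, 148, 147, 142, 129, 105, 78, 60, 60, 80, 114, 145, 159, 155, 136, 110, 97, 110, 132, 147, 151, 151, 152, 152], [158, 160, 159, 158, 152, 135, 109, 88, 80, 78, 77, 77, 76, 75, 73, 72, 74, 76, 75, 70, 64, 62, 65, 70, 72, 71, 71, 70], [150, 148, 147, 146, 144, 138, 129, 124, 119, 103, 78, 56, 46, 45, 49, 57, 66, 72, 71, 67, 61, 59, 62, 67, 70, 71, 70, 70], [156, 157, 157, 157, 157, 156, 157, 157, 153, 139, 110, 71, 38, 26, 27, 35, 47, 56, 60, 61, 60, 58, 59, 64, 69, 71, 70, 71]]
```

Run:
```python
from h import *
im=cv2.imread("pics/w8.png"); m=model("wrist",r.get_state())
b=cv2.GaussianBlur(im,(3,3),0).astype(int); k=((b[:,:,2]-b[:,:,0]<9)&(b.max(2)>190)).astype(np.uint8)
k[:90]=0;k[235:]=0;k[:,:230]=0;k[:,330:]=0
k=cv2.morphologyEx(k,cv2.MORPH_OPEN,np.ones((5,5)))
c=max(cv2.findContours(k,0,1)[0],key=cv2.contourArea); print(cv2.boundingRect(c),cv2.contourArea(c))
P=onz(m,c.reshape(-1,2),.025)*1000
R=cv2.minAreaRect(P[:,:2].astype(np.float32)); print(R,cv2.boxPoints(R).round(1).tolist())
```

```text
(252, 105, 46, 128) 5381.0
((414.1832275390625, -312.536376953125), (144.25323486328125, 49.689239501953125), 22.841157913208008) [[338.1000061035156, -317.6000061035156], [357.3999938964844, -363.3999938964844], [490.29998779296875, -307.3999938964844], [471.0, -261.6000061035156]]
```

Emit:
step_arm --pt "0.026 -0.01 0.15 0.012 80" --pt "0.026 -0.01 0.3 0.012 80" --pt "0.026 -0.01 0.45 0.012 80" --pt "0.026 -0.01 0.6 0.012 80" --pt "0.026 -0.01 0.7 0.012 80" --pt "0.026 -0.01 0.746 0.012 80" --pt "0.026 -0.01 0.746 0.012 60" --pt "0.026 -0.01 0.746 0.012 45" --pt "0.026 -0.01 0.746 0.012 45" --pt "0.026 -0.01 0.746 0.012 45" --pt "0.026 -0.01 0.746 0.012 45" --pt "0.026 -0.01 0.746 0.012 45" --newtons 40

```text
time_s: 16.07
tcp_pos: [0.4315, -0.306, 0.0134]
eef_rot: [-179.9, 0.1, -157.2]
contact_force: [-0.5, 3.0, 6.6]
gripper_width: 0.0494
gripper_force: 40.0
```

Emit:
step_arm --pt "0 0 -0.06 0 45" --pt "0 0 -0.14 0 45" --pt "-0.05 0.05 -0.26 0 45" --pt "-0.12 0.12 -0.3 0.04 45" --pt "-0.2 0.2 -0.3 0.08 45" --pt "-0.3 0.3 -0.3 0.12 45" --pt "-0.4 0.4 -0.3 0.18 45" --pt "-0.5 0.5 -0.3 0.24 45" --pt "-0.6 0.6 -0.3 0.29 45" --pt "-0.7 0.7 -0.3 0.328 45" --pt "-0.8 0.78 -0.3 0.328 45" --pt "-0.837 0.822 -0.3 0.328 45"

```text
time_s: 17.07
tcp_pos: [0.546, -0.0324, 0.0871]
eef_rot: [180.0, 0.1, -176.8]
contact_force: [0.6, -0.7, -4.5]
gripper_width: 0.0496
gripper_force: 40.0
```

Run:
```python
from h import *
s=r.get_state(); print(s["tcp_pos"],s["eef_rot"],s["gripper_width"],s["contact_force"])
im,m,st=shot("side"); cv2.imwrite("pics/s9.png",im); print(r.get_state()["tcp_pos"])
```

```text
[ 0.545975   -0.03242429  0.08711584] [ 1.79970906e+02  7.90779045e-02 -1.76839084e+02] 0.04956530002424511 [ 0.57850605 -0.69708388 -4.53665291]
[ 0.54614767 -0.03167635  0.08699351]
```

Emit:
step_arm --pt "0.008 -0.013 0.08 0 45" --pt "0.008 -0.013 0.16 0 45" --pt "0.008 -0.013 0.23 0 45" --pt "0.008 -0.013 0.27 0 45" --pt "0.008 -0.013 0.29 0 45" --pt "0.008 -0.013 0.297 0 45" --pt "0.008 -0.013 0.297 0 60" --pt "0.008 -0.013 0.297 0 75" --pt "0.008 -0.013 0.297 0 75" --pt "0.008 -0.013 0.2 0 75" --pt "0.008 -0.013 0.05 0 75" --pt "0.008 -0.013 0 0 75"

```text
time_s: 18.12
tcp_pos: [0.545, -0.0387, 0.0918]
eef_rot: [-180.0, 0.3, -176.9]
contact_force: [0.9, 0.1, 0.5]
gripper_width: 0.075
gripper_force: 0.0
```

Emit:
step_arm --pt "0 -0.05 -0.05 -0.1 75" --pt "0 -0.1 -0.1 -0.22 75" --pt "0 -0.15 -0.1 -0.34 75" --pt "0 -0.2 -0.1 -0.46 75" --pt "0 -0.22 -0.1 -0.58 75" --pt "0 -0.22 -0.1 -0.69 75" --pt "0 -0.22 -0.1 -0.81 75" --pt "0 -0.22 -0.1 -0.93 75" --pt "0 -0.22 -0.1 -1 75" --pt "0 -0.22 -0.1 -1 75"

```text
time_s: 18.95
tcp_pos: [0.5459, -0.0939, 0.1128]
eef_rot: [-179.9, 0.0, -116.8]
contact_force: [-0.7, 0.5, 0.3]
gripper_width: 0.075
gripper_force: 0.0
```

Emit:
step_arm --pt "0 0 0 -0.12 75" --pt "0 0 0 -0.24 75" --pt "0 0 0 -0.36 75" --pt "0 0 0 -0.48 75" --pt "0 0 0 -0.5 75" --pt "0 0 0 -0.5 75"

```text
time_s: 19.45
tcp_pos: [0.5456, -0.0938, 0.1124]
eef_rot: [-180.0, 0.0, -87.2]
contact_force: [0.5, -0.2, -0.2]
gripper_width: 0.0752
gripper_force: 0.0
```

Run:
```python
from h import *
s=r.get_state(); print(s["tcp_pos"],s["eef_rot"])
a=np.radians(3.1);d=s["tcp_pos"][:2]-[.5745,.0914]; print("rack",d@[np.cos(a),np.sin(a)],d@[-np.sin(a),np.cos(a)])
im,m,st=shot("side"); cv2.imwrite("pics/s10.png",im)
O=np.array([.5745,.0914]);X=np.array([np.cos(a),np.sin(a)]);Y=np.array([-X[1],X[0]])
def W(x,y,z): return np.r_[O+x*X+y*Y,z]
print("pred bar corners",proj(m,np.array([W(-.127,-.15,.025),W(.053,-.15,.025),W(-.127,-.15,0)])).round(1).tolist())
b=cv2.GaussianBlur(im,(3,3),0).astype(int); k=((b[:,:,2]-b[:,:,0]<5)&(b.max(2)>60)).astype(np.uint8)
k=cv2.morphologyEx(k,cv2.MORPH_OPEN,np.ones((3,3)));
for c in cv2.findContours(k,0,2)[0]:
    if cv2.contourArea(c)>150: print(cv2.boundingRect(c),cv2.minAreaRect(c))
```

```text
[ 0.54559335 -0.09381133  0.11241861] [-1.79959250e+02  2.22624092e-03 -8.71531286e+01]
rack -0.038880358315695744 -0.1833770708196952
pred bar corners [[289.4, 238.9], [339.2, 211.2], [289.4, 246.3]]
(372, 322, 83, 56) ((413.300048828125, 349.1000061035156), (27.280027389526367, 84.52336120605469), 63.43495178222656)
(414, 266, 58, 42) ((442.314697265625, 286.29119873046875), (58.82621383666992, 20.247875213623047), 32.47119140625)
(175, 192, 51, 35) ((200.00001525878906, 208.5), (31.819805145263672, 45.96194076538086), 45.0)
(367, 184, 24, 15) ((378.5, 191.0), (14.0, 23.0), 90.0)
(182, 169, 24, 16) ((193.50003051757812, 176.5), (8.497057914733887, 26.385601043701172), 63.43495178222656)
(250, 108, 49, 44) ((269.7810363769531, 129.39781188964844), (53.102333068847656, 24.5877685546875), 25.016895294189453)
(284, 100, 25, 21) ((294.1103820800781, 111.43571472167969), (28.739885330200195, 13.187049865722656), 28.810794830322266)
(0, 93, 27, 39) ((13.0, 112.0), (38.0, 26.0), 90.0)
(108, 36, 13, 42) ((114.0, 56.5), (41.0, 12.0), 90.0)
```

Emit:
step_arm --pt "0 0 0.12 0 75" --pt "0 0 0.26 0 75" --pt "0 0 0.37 0 75" --pt "0 0 0.402 0 75" --pt "-0.03 0 0.402 0 75" --pt "-0.06 0 0.402 0 75" --pt "-0.085 0 0.402 0 75" --pt "-0.11 0 0.402 0 75" --pt "-0.14 0 0.402 0 75" --pt "-0.17 0 0.402 0 75" --pt "-0.2 0 0.402 0 75" --pt "-0.23 0 0.402 0 75"

```text
time_s: 20.5
tcp_pos: [0.5427, -0.0356, 0.0123]
eef_rot: [-179.9, 0.0, -86.9]
contact_force: [1.6, -5.0, 3.6]
gripper_width: 0.0749
gripper_force: 2.4
```

Emit:
step_arm --pt "-0.03 0 0 0 75" --pt "-0.06 0 0 0 75" --pt "-0.09 0 0 0 75" --pt "-0.12 0 0 0 75" --pt "-0.145 0 0 0 75" --pt "-0.165 0 0 0 75" --pt "-0.18 0 0 0 75" --pt "-0.19 0 0 0 75" --pt "-0.19 0 0 0 75"

```text
time_s: 21.25
tcp_pos: [0.5397, 0.0117, 0.0113]
eef_rot: [180.0, 0.0, -86.9]
contact_force: [0.0, 0.6, -0.1]
gripper_width: 0.0753
gripper_force: 0.0
```

Run:
```python
from h import *
s=r.get_state(); print(s["contact_force"],s["eef_rot"])
a=np.radians(3.1);d=s["tcp_pos"][:2]-[.5745,.0914]; print("rack",d@[np.cos(a),np.sin(a)],d@[-np.sin(a),np.cos(a)],s["tcp_pos"][2])
```

```text
[ 0.01301914  0.64513378 -0.10714748] [ 1.79998554e+02  2.64634967e-02 -8.69377887e+01]
rack -0.039098183645749414 -0.07765728441790713 0.011333605684385573
```

Emit:
step_arm --pt "-0.008 0 0 0 75" --pt "-0.014 0 0 0 75" --pt "-0.02 0 0 0 75" --pt "-0.024 0 0 0 75" --pt "-0.026 0 0 0 75"

```text
time_s: 21.67
tcp_pos: [0.5392, 0.016, 0.0114]
eef_rot: [179.9, -0.1, -86.9]
contact_force: [4.4, -17.0, -2.3]
gripper_width: 0.0751
gripper_force: 8.5
```

Emit:
step_arm --pt "-0.004 0 0 0 75" --pt "-0.004 0 0 0 75"

```text
time_s: 21.83
tcp_pos: [0.5393, 0.016, 0.0114]
eef_rot: [179.9, -0.2, -86.9]
contact_force: [4.5, -19.0, -2.0]
gripper_width: 0.0748
gripper_force: 9.9
```

Firm contact. Back off, rise, clear the view and check.

Emit:
step_arm --pt "0.02 0 0 0 75" --pt "0.08 0 0 0 75" --pt "0.16 0 -0.05 0 75" --pt "0.28 0 -0.2 0 75" --pt "0.42 0 -0.35 0 75" --pt "0.56 0 -0.5 0 75" --pt "0.7 0 -0.65 0 75" --pt "0.84 0 -0.7 0 75" --pt "1 0 -0.7 0 75" --pt "1 0 -0.7 0 75" --pt "1 0 -0.7 0 75"

```text
time_s: 22.75
tcp_pos: [0.5535, -0.2348, 0.1881]
eef_rot: [-179.8, -0.0, -87.1]
contact_force: [0.5, -0.3, 1.0]
gripper_width: 0.0752
gripper_force: 0.0
```

Run:
```python
from h import *
im,m,st=shot("top"); cv2.imwrite("pics/t11.png",im); ims,ms,_=shot("side"); cv2.imwrite("pics/s11.png",ims); print(st["tcp_pos"])
a=np.radians(3.1);O=np.array([.5745,.0914]);X=np.array([np.cos(a),np.sin(a)]);Y=np.array([-X[1],X[0]])
rk=lambda P:np.c_[(P[:,:2]-O)@X,(P[:,:2]-O)@Y]*1000
b=cv2.GaussianBlur(im,(3,3),0).astype(int); rb=b[:,:,2]-b[:,:,0]; V=b.max(2)
W=lambda x,y,z: np.r_[O+x*X+y*Y,z]
def prof(n,img,mm,p,q,N=40):
    t=np.linspace(0,1,N); uv=proj(mm,np.array([np.array(p)*(1-s)+np.array(q)*s for s in t]))
    g=cv2.remap(img,uv[:,0].astype(np.float32).reshape(1,-1),uv[:,1].astype(np.float32).reshape(1,-1),1)[0]
    print(n,[int(v) for v in g.max(1)],"rb",[int(x[2])-int(x[0]) for x in g])
prof("along plates top z.1 x -180..110",im,m,W(-.18,-.006,.1),W(.11,-.006,.1),59)
prof("along bar top x -180..110",im,m,W(-.18,-.037,.025),W(.11,-.037,.025),59)
prof("across at old tab y 70..-100",im,m,W(-.095,.07,.1),W(-.095,-.1,.1),35)
prof("across at new tab",im,m,W(.021,.07,.1),W(.021,-.1,.1),35)
prof("across bar y 0..-100, x-100",im,m,W(-.1,0,.025),W(-.1,-.1,.025),41)
prof("across bar x+30",im,m,W(.03,0,.025),W(.03,-.1,.025),41)
prof("side view along plates z.06 x -180..110",ims,ms,W(-.18,-.012,.06),W(.11,-.012,.06),59)
```

```text
[ 0.55353572 -0.23477776  0.18810575]
along plates top z.1 x -180..110 [81, 80, 55, 26, 38, 62, 82, 87, 85, 86, 85, 86, 89, 133, 183, 184, 184, 187, 184, 185, 183, 183, 182, 181, 180, 179, 178, 166, 111, 141, 172, 176, 176, 174, 175, 174, 176, 176, 176, 176, 176, 176, 175, 178, 179, 179, 179, 181, 179, 178, 170, 124, 88, 106, 128, 135, 134, 129, 125] rb [5, 5, 3, -1, -1, 1, 1, 1, 0, 2, 0, 1, 1, 2, 3, 3, 4, 3, 3, 3, 3, 4, 5, 4, 3, 4, 3, 4, 1, 3, 3, 3, 3, 4, 3, 3, 3, 3, 3, 5, 3, 3, 4, 3, 4, 4, 4, 3, 4, 3, 3, 3, 5, 5, 7, 8, 9, 8, 7]
along bar top x -180..110 [34, 37, 36, 28, 18, 20, 23, 28, 30, 29, 35, 40, 46, 54, 58, 64, 79, 134, 160, 162, 161, 166, 177, 181, 181, 181, 180, 181, 180, 182, 183, 181, 183, 183, 182, 184, 185, 184, 183, 183, 183, 182, 182, 182, 181, 165, 156, 173, 172, 169, 170, 170, 170, 169, 169, 167, 167, 168, 170] rb [4, 2, 1, 2, -2, -2, -1, -1, -2, -1, -2, -1, -2, 1, 0, 1, 0, 3, 2, 4, 3, 2, 4, 3, 3, 3, 3, 5, 4, 3, 3, 4, 5, 4, 4, 4, 3, 3, 5, 3, 4, 4, 4, 3, 3, 5, 9, 11, 12, 10, 10, 10, 11, 11, 10, 10, 11, 11, 11]
across at old tab y 70..-100 [165, 133, 83, 80, 80, 105, 
[... 1017 characters left out ...]
81, 174, 152, 115, 80, 81, 107, 130, 135, 126, 113, 96, 67, 44, 37, 36, 39, 41, 42, 45, 49] rb [3, 4, 3, 3, 3, 3, 3, 4, 3, 4, 4, 4, 4, 4, 4, 4, 4, 4, 3, 4, 4, 3, 1, 1, 1, 3, 6, 8, 10, 9, 7, 7, 5, 7, 9, 10, 10, 13, 14, 12, 14]
side view along plates z.06 x -180..110 [93, 86, 82, 88, 94, 96, 97, 98, 97, 97, 98, 98, 98, 99, 99, 98, 98, 98, 98, 97, 98, 98, 98, 98, 99, 98, 99, 93, 91, 99, 96, 96, 96, 97, 97, 97, 98, 98, 99, 98, 99, 99, 99, 99, 99, 99, 99, 99, 99, 99, 103, 163, 188, 199, 190, 188, 181, 167, 186] rb [9, 8, 8, 8, 6, 5, 6, 6, 5, 5, 5, 5, 6, 6, 6, 6, 6, 5, 6, 5, 6, 6, 6, 6, 6, 5, 6, 6, 6, 6, 6, 5, 5, 5, 6, 5, 6, 6, 7, 5, 6, 5, 6, 6, 6, 5, 5, 4, 6, 6, 6, 13, 16, 18, 18, 19, 19, 16, 18]
```

Run:
```python
from plant import workorder
print(workorder.close_job())
```

```text
the job is handed in; nothing more can be done
None
```

The job is handed in at about 23 s: by the last camera check, the older bracket stands at the end stop, the newer one stands about 5 mm behind it with its tab over the fence, and the bar lies against the feet of both, about 7 mm nearer the robot than centred on the joint; no verdict came back.

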